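Snap the lid shut on a tub of clay pebbles

TASK

The white lid on the tub of clay pebbles is only caught along one side. With the fingertips, press down around its rim, section by section, until all six sections have clicked shut, level all the way round, then move clear. Do not pick up, tip or push the tub away from where it stands, and leave the bottle, the net pot and the spoon alone.

Things in the scene. Friction and masses are not known exactly. Their poses are not given: they have to be found in the camera images.
- tub: round clear plastic tub full of brown clay pebbles with a white snap lid on it, standing loose (0.8 to 1.2 kg) in a grey tray; 124 mm across the base, lid 160 mm across. Origin: centre of its underside; z up; x points to the middle of rim section 1, which has the lid's pull tab (a tongue 18 mm wide that sticks out 14 mm, 10 mm below the rim's top)
- lid_top (a point): centre of the lid at the height of its shut rim, 100 mm above the tub's underside; axes as the tub's. Inside 50 mm radius the lid is sunk 5 mm. The rim around that is cut by narrow notches into six sections of 60 degrees, numbered 1 to 6 counter-clockwise from above: section k is centred at (k-1)*60 degrees from the tub's x axis. Sections 5 and 6 start shut, 1 to 4 stand up
- section1 (a joint): tilt of rim section 1 (the one with the pull tab): 0 = clicked shut, level with the shut rim; 0.30 rad = standing up, its outer edge about 9 mm higher. It hinges along its inner edge, 50 mm from the lid's axis, and snaps over centre: pressed down near its outer edge it resists with about 10 N, gives way past 0.13 rad and then clicks down and stays.
- press1 (a point): where to press section 1: on its top face, mid-way along it, 72 mm from the lid's axis (8 mm in from the outer edge); it moves with the section and is about 6 mm higher while the section stands up
- section2 (a joint): tilt of rim section 2: 0 = clicked shut, level with the shut rim; 0.30 rad = standing up, its outer edge about 9 mm higher. It hinges along its inner edge, 50 mm from the lid's axis, and snaps over centre: pressed down near its outer edge it resists with about 10 N, gives way past 0.13 rad and then clicks down and stays.
- press2 (a point): where to press section 2: on its top face, mid-way along it, 72 mm from the lid's axis (8 mm in from the outer edge); it moves with the section and is about 6 mm higher while the section stands up
- section3 (a joint): tilt of rim section 3: 0 = clicked shut, level with the shut rim; 0.30 rad = standing up, its outer edge about 9 mm higher. It hinges along its inner edge, 50 mm from the lid's axis, and snaps over centre: pressed down near its outer edge it resists with about 10 N, gives way past 0.13 rad and then clicks down and stays.
- press3 (a point): where to press section 3: on its top face, mid-way along it, 72 mm from the lid's axis (8 mm in from the outer edge); it moves with the section and is about 6 mm higher while the section stands up
- section4 (a joint): tilt of rim section 4: 0 = clicked shut, level with the shut rim; 0.30 rad = standing up, its outer edge about 9 mm higher. It hinges along its inner edge, 50 mm from the lid's axis, and snaps over centre: pressed down near its outer edge it resists with about 10 N, gives way past 0.13 rad and then clicks down and stays.
- press4 (a point): where to press section 4: on its top face, mid-way along it, 72 mm from the lid's axis (8 mm in from the outer edge); it moves with the section and is about 6 mm higher while the section stands up
- section5 (a joint): tilt of rim section 5: 0 = clicked shut, level with the shut rim; 0.30 rad = standing up, its outer edge about 9 mm higher. It hinges along its inner edge, 50 mm from the lid's axis, and snaps over centre: pressed down near its outer edge it resists with about 10 N, gives way past 0.13 rad and then clicks down and stays.
- press5 (a point): where to press section 5: on its top face, mid-way along it, 72 mm from the lid's axis (8 mm in from the outer edge); it moves with the section and is about 6 mm higher while the section stands up
- section6 (a joint): tilt of rim section 6: 0 = clicked shut, level with the shut rim; 0.30 rad = standing up, its outer edge about 9 mm higher. It hinges along its inner edge, 50 mm from the lid's axis, and snaps over centre: pressed down near its outer edge it resists with about 10 N, gives way past 0.13 rad and then clicks down and stays.
- press6 (a point): where to press section 6: on its top face, mid-way along it, 72 mm from the lid's axis (8 mm in from the outer edge); it moves with the section and is about 6 mm higher while the section stands up
- feed_bottle: bystander: capped amber bottle, 42 mm across, 105 mm tall, upright in the tray; origin at the centre of its underside
- net_pot: bystander: empty black net pot, 60 mm across the rim, 49 mm tall, upright in the tray; origin at the centre of its underside
- spoon: bystander: steel measuring spoon, 160 mm long with a round bowl 38 mm across, 10 mm high, lying in the tray beyond the tub; origin under its middle

How it is judged:
By the outcome, as a careful person would: the job done as asked, in the order asked, and still so for the second after the job is handed in, with the robot touching nothing.
It also fails if it takes over 48 s, if anything falls off the work surface, if the arm or the gripper's body presses on something with over 40 N, if the wrist force passes 120 N, or if a joint passes its speed limit or range.

ROBOT

A 6-joint arm with a two-finger parallel gripper is mounted at the origin on the work surface. World frame = base frame: x ahead of the robot, y to its left, z up, the work surface at z = 0. Lengths are in m, angles in rad, forces in N, time in s.
With the tool pointing down it reaches from about 0.275 to 0.825 m from the base axis. Payload 4.9 kg.
Tool frame: the origin (TCP) lies between the finger pads; the fingertips stand 8 mm ahead of it and the grasp point (between the pads) lies 11 mm behind it; z points along the fingers, x is the direction in which the jaws open and shut, and the axes are right-handed (so a half turn about z gives the same grasp; the last joint's range is limited). The gripper opens to 85 mm and grips with 20 to 120 N. Pads are 22 mm wide; open, the fingers measure 114 mm over their backs; the gripper's body (76 mm by 85 mm) begins 54 mm behind the grasp point. The pads swing forward as they close: fully open they stand 13 mm farther back than shut.
Start: joints at [1.109, 0.326, -0.193, 1.052, 0, 1.437], TCP at [0.177, 0.521, 0.239] pointing down, gripper open.
Joint ranges: [-2.65, 2.65], [-0.97, 1.79], [-1.3, 1.35], [-1.93, 2.1], [-1.47, 1.37], [-3.14, 3.14]. Speed limits (rad/s): [2.57, 2.57, 3.14, 3.14, 3.14, 3.14].

INTERFACE

Orientations are given as [roll, pitch, yaw] about the fixed x, y, z axes, in that order (R = Rz(yaw) Ry(pitch) Rx(roll)).
In Python, from plant import r, read_camera, finish_job gives the robot as it stands. The module is installed in compiled form; this text tells all that it offers.
- The arm moves only by the tool step_arm, never from a script. Its argument "moves" is a list of rows, each an object with "dp": the shift along the tool's x, y, z in m, a list of three; "angular": the turn, a rotation vector about the tool's x, y, z in rad, a list of three. In form: [{"dp": [tx, ty, tz], "angular": [rx, ry, rz]}, ...]. A call has 1 to 5 rows; each row is the pose to reach, as a shift and turn from the pose commanded when the call began, along the tool's axes at that moment; what a row does not reach only later rows make up. A row lasts 1/8 s, in which the tool goes at most 62.5 mm and 10.7 degrees, less where a joint would pass 70% of its speed; a pose out of reach is approached as far as the arm can. A call with a gripper value outside its range is refused whole. "claw" is the closure, from 0 (fully open) to 1 (shut), set as the call begins (left out, the last holds). The fingers move at their own pace and stop on an object; "grip_force" is the grip in N (left out, the last holds). Time passes only in rows, so rows that repeat a pose let the fingers close. It gives the time, the measured TCP pose, the force and the opening at its end, in the units of the state.
- r.get_obs(): the state, without advancing time (a new reading comes with each control period).
- read_camera(name): name is "side" or "top" or "wrist"; returns a dict with "img" (480x640x3 uint8, red, green, blue), "fx", "fy", "cx", "cy" (pixels), "R" (3x3) and "t" (3): a world point X has camera coordinates R X + t. Camera axes: x right, y down, z forward; pixel columns grow to the right and rows downward; lengths in m; the calibration is good to about 2 mm. A picture is of the moment at which its call begins. There is no depth.
- finish_job(): hands the job in, once; it reports no verdict.
The state is a dict: "t": time; "joint_positions": joint angles; "qd": joint speeds; "joint_efforts": joint torques, N m; "tcp_pos": TCP position; "eef_rot": TCP orientation; "force": force on the tool from outside, world axes, zero at the start; "wrist_torque": the same for the moment, N m; "grip_width": finger opening in m.
Only numpy, scipy, OpenCV 4.12 (cv2) and the standard library are available. Lean on these libraries where they do the work, as an engineer would, in place of code of your own. Each camera call takes 0.05 s, during which the arm holds its last target.

## Working session

There is one attempt and no reset: what is moved stays moved. The work goes in short steps, Python scripts to look and compute and a tool call to move; the robot and the scene stay as the last step left them, time stands still between calls to the robot, and variables do not carry over. Pictures are saved under pics/ and viewed, and the job is handed in when it is done.

Besides the shell and the picture viewer there is one more tool, called after "Emit:" by a JSON object that holds its "op" and its "data", one argument or row to a line. step_arm: Moves the arm, as the interface text tells. Its arguments: {"type":"object","properties":{"moves":{"type":"array"},"claw":{"type":"number"},"grip_force":{"type":"number"}},"required":["moves"]}

```bash
mkdir -p pics
python3 - <<'E'
from plant import r, read_camera
import cv2,pickle
o=r.get_obs()
for k in o: print(k,o[k])
for n in ["side","top","wrist"]:
    c=read_camera(n); pickle.dump(c,open(f"pics/{n}0.pkl","wb"))
    cv2.imwrite(f"pics/{n}0.png",c["img"][:,:,::-1])
    print(n,c["fx"],c["cx"],c["cy"],c["R"],c["t"])
E
```

```text
t 0.0
joint_positions [ 1.10880064e+00  3.26950980e-01 -1.93616444e-01  1.05199385e+00
  9.02834613e-06  1.43660745e+00]
qd [-0.00168329  0.00096263  0.0002987   0.00063803  0.00138058  0.00070511]
joint_efforts [-1.21220753e-03 -4.43399191e+01  2.62438238e+01  1.55264139e-02
 -5.05713178e-04  1.83763127e-06]
tcp_pos [0.17680055 0.52019259 0.2384856 ]
eef_rot [-3.14134758e+00  1.74787452e-03  1.24298973e+00]
force [0.77038166 0.04037357 0.44050692]
wrist_torque [ 0.02922339 -0.01502229 -0.00661032]
grip_width 0.08548199421287539
side 536.9654069420044 321.83221104503946 241.33675133055604 [[ 0.96837172 -0.24863454  0.02090646]
 [-0.16697671 -0.70802975 -0.68615789]
 [ 0.18540495  0.660965   -0.72715216]] [-0.58911223  0.2045315   0.92058618]
top 494.3815422905592 317.49004853390466 247.38315869632117 [[ 4.34198654e-03 -9.99990491e-01  4.06546436e-04]
 [-9.97954667e-01 -4.35907542e-03 -6.37768090e-02]
 [ 6.37779747e-02 -1.28796866e-04 -9.97964104e-01]] [0.06259681 0.60891283 1.01990152]
wrist 401.17663419649506 317.871050526612 232.29832536843293 [[ 0.32272489  0.94649064 -0.00203107]
 [ 0.90563279 -0.30816847  0.29130986]
 [ 0.27509614 -0.09585234 -0.95662659]] [-0.54721307 -0.03737165  0.37988901]
```

View pics/side0.png

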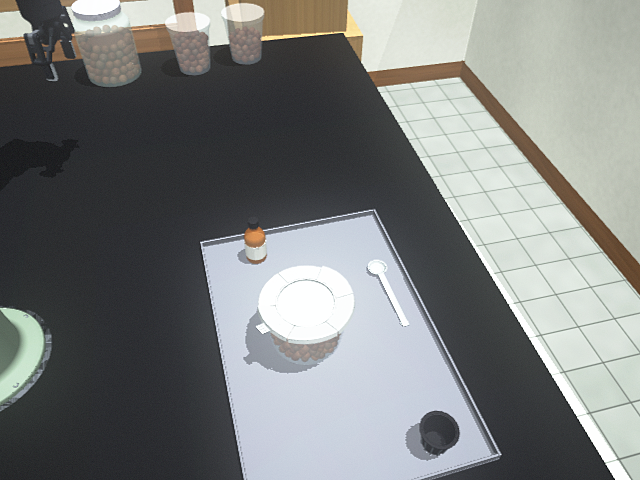

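View pics/top0.png

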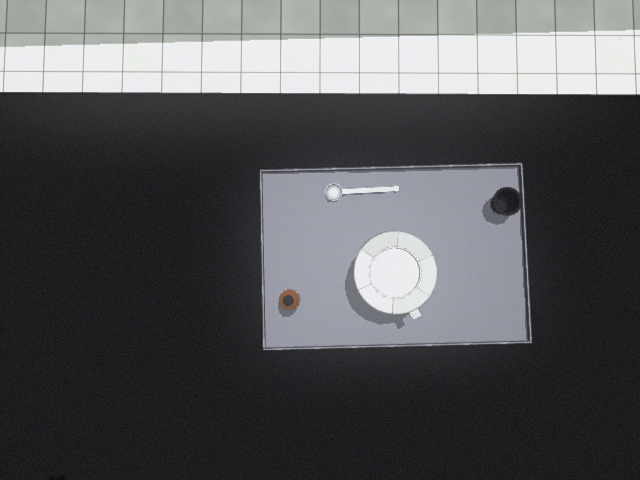

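View pics/wrist0.png

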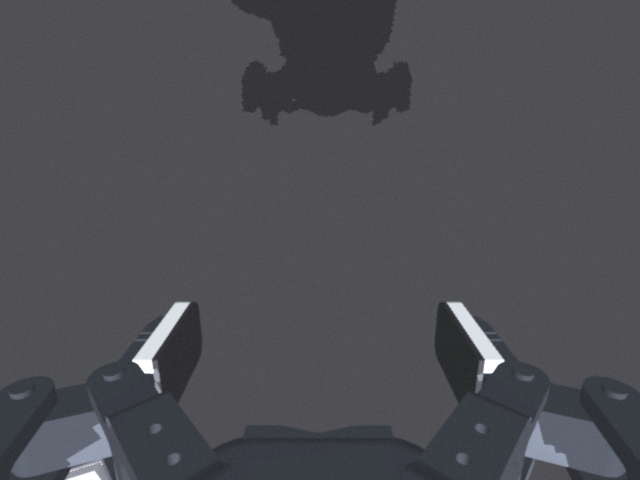

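Run:
```python
import cv2
t=cv2.imread("pics/top0.png")[220:335,335:455]; s=cv2.imread("pics/side0.png")[255:375,235:375]
cv2.imwrite("pics/topc.png",cv2.resize(t,None,fx=5,fy=5,interpolation=cv2.INTER_CUBIC))
cv2.imwrite("pics/sidec.png",cv2.resize(s,None,fx=5,fy=5,interpolation=cv2.INTER_CUBIC))
```

```text
(no output)
```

View pics/topc.png

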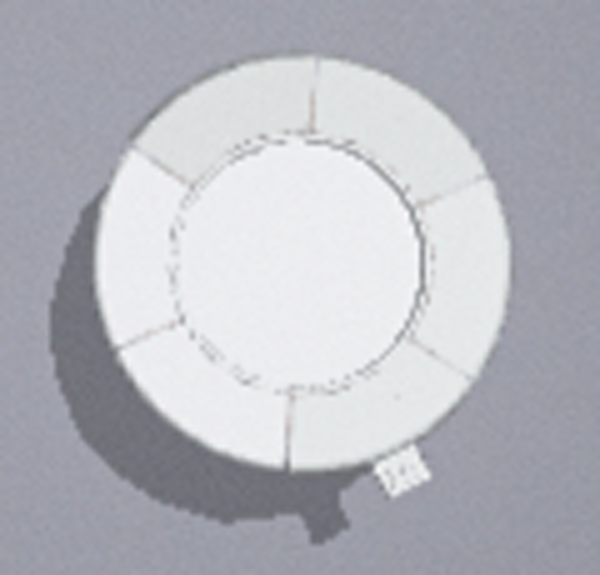

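View pics/sidec.png

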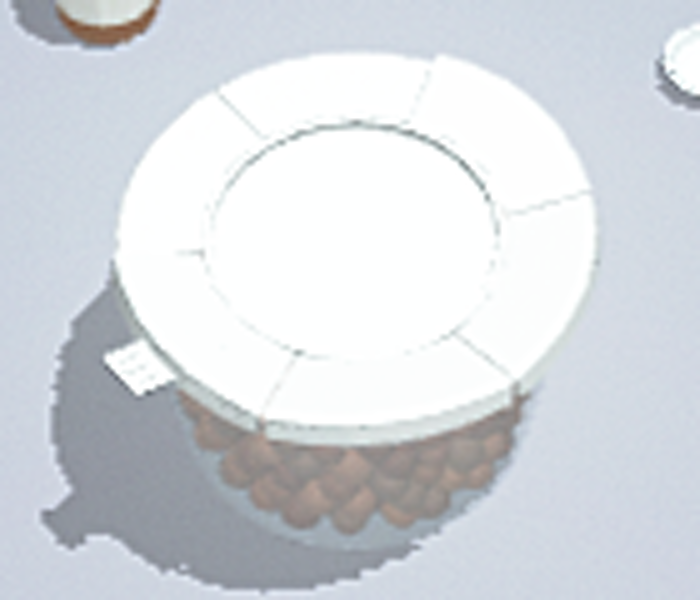

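```bash
cat > h.py <<'E'
import pickle,numpy as np,cv2
C={n:pickle.load(open(f"pics/{n}0.pkl","rb")) for n in ["side","top"]}
def ray(c,u,v):
    d=c["R"].T@np.array([(u-c["cx"])/c["fx"],(v-c["cy"])/c["fy"],1]); o=-c["R"].T@c["t"]; return o,d
def atz(c,u,v,z):
    o,d=ray(c,u,v); return o+d*(z-o[2])/d[2]
def proj(c,X):
    p=c["R"]@X+c["t"]; return np.array([c["fx"]*p[0]/p[2]+c["cx"],c["fy"]*p[1]/p[2]+c["cy"]])
E
python3 - <<'E'
from h import *
P=[]
for c in ("side","top"):
    k=C[c];P.append(np.diag([k["fx"],k["fy"],1])@np.c_[k["R"],k["t"]]+0);P[-1]=np.array([[k["fx"],0,k["cx"]],[0,k["fy"],k["cy"]],[0,0,1]])@np.c_[k["R"],k["t"]]
X=cv2.triangulatePoints(P[0],P[1],np.array([[306.0],[301.6]]),np.array([[394.6],[272.1]]));print((X[:3]/X[3]).T)
t=C["top"]
f=lambda x,y,z:atz(t,335+x/5-.4,220+y/5-.4,z)
for z in (.1,.105): print(z,f(300,262.7,z))
c=f(300,262.7,.103)[:2]
tab=f(402,470,.097)[:2]-c; print("tab",np.linalg.norm(tab),np.degrees(np.arctan2(tab[1],tab[0])))
for i,(x,y) in enumerate([(290,393),(410,340),(417,205),(313,130),(188,186),(182,322)]):
    v=f(x,y,.103)[:2]-c; print(np.linalg.norm(v),np.degrees(np.arctan2(v[1],v[0]))-60*i+30)
# outer rim circle shut
for x,y in [(96,260),(118,348),(510,260),(300,55)]: 
    v=f(x,y,.103)[:2]-c; print(np.linalg.norm(v))
E
```

```text
[[ 0.55686439 -0.08369592  0.10267752]]
0.1 [ 0.55618646 -0.08399393  0.1       ]
0.105 [ 0.55611413 -0.0832132   0.105     ]
tab 0.08902584188648474 -153.41848167730691
0.05017522454390361 205.28863623273887
0.05144912278780361 -155.0038722008017
0.05053846565344518 -153.63876349588628
0.051552718422836395 -155.9171424042317
0.05215470293191543 -154.3050989291883
0.05100743973480317 -153.21179298275723
0.07861921487290287
0.07756906560376227
0.08095764563146378
0.08038239596027967
```

```bash
cat >> h.py <<'E'
CTR=np.array([.5565,-.0835]); TH=-154.3
def pp(k,rad=.072):
    a=np.radians(TH+60*(k-1)); return CTR+rad*np.array([np.cos(a),np.sin(a)])
E
python3 - <<'E'
from h import *
y=1.243; A=np.array([[np.cos(y),np.sin(y)],[np.sin(y),-np.cos(y)]])
p=np.array([.1768,.5202])
for k in (1,2,3,4):
    q=pp(k); print(k,q,"dp xy tool",A@(q-p)); p=q
E
```

```text
1 [ 0.49162245 -0.11472345] dp xy tool [-0.49975696  0.50247781]
2 [ 0.55110153 -0.15529733] dp xy tool [-0.01926375  0.06937512]
3 [ 0.61597908 -0.12407388] dp xy tool [0.05044874 0.05137046]
4 [ 0.62137755 -0.05227655] dp xy tool [ 0.0697125  -0.01800466]
```

Emit:
{"op": "step_arm", "data": {
  "moves": [
    {"dp": [-0.04, 0.04, 0], "angular": [0, 0, 0]},
    {"dp": [-0.08, 0.08, 0], "angular": [0, 0, 0]},
    {"dp": [-0.12, 0.12, 0], "angular": [0, 0, 0]},
    {"dp": [-0.16, 0.16, 0], "angular": [0, 0, 0]},
    {"dp": [-0.2, 0.2, 0], "angular": [0, 0, 0]}
  ],
  "claw": 1
}}

```text
t: 0.78
tcp_pos: [0.3024, 0.2654, 0.2393]
eef_rot: [3.141, -0.0, 1.244]
force: [1.1, 0.2, -0.4]
grip_width: -0.0001
```

Emit:
{"op": "step_arm", "data": {
  "moves": [
    {"dp": [-0.04, 0.04, 0], "angular": [0, 0, 0]},
    {"dp": [-0.08, 0.08, 0], "angular": [0, 0, 0]},
    {"dp": [-0.12, 0.12, 0], "angular": [0, 0, 0]},
    {"dp": [-0.16, 0.16, 0], "angular": [0, 0, 0]},
    {"dp": [-0.2, 0.2, 0], "angular": [0, 0, 0]}
  ]
}}

```text
t: 1.4
tcp_pos: [0.4275, 0.0114, 0.2393]
eef_rot: [3.141, -0.0, 1.243]
force: [1.0, 0.7, -0.4]
grip_width: 0.0
```

Emit:
{"op": "step_arm", "data": {
  "moves": [
    {"dp": [-0.04, 0.04, 0], "angular": [0, 0, 0]},
    {"dp": [-0.08, 0.08, 0.0], "angular": [0, 0, 0]},
    {"dp": [-0.1, 0.1025, 0.03], "angular": [0, 0, 0]},
    {"dp": [-0.1, 0.1025, 0.07], "angular": [0, 0, 0]},
    {"dp": [-0.1, 0.1025, 0.09], "angular": [0, 0, 0]}
  ]
}}

```text
t: 2.02
tcp_pos: [0.4905, -0.1145, 0.1469]
eef_rot: [-3.138, -0.0, 1.242]
force: [0.4, -0.3, -0.1]
grip_width: -0.0001
```

```bash
cat > look.py <<'E'
import sys,cv2,numpy as np
from plant import r, read_camera
i=sys.argv[1]
s=read_camera("side")["img"][215:385,215:415,::-1]; w=read_camera("wrist")["img"][:,:,::-1]
s=cv2.resize(s,None,fx=2,fy=2,interpolation=cv2.INTER_CUBIC); w=cv2.resize(w,(400,300))
h=np.zeros((340,800,3),np.uint8);h[:,:400]=s;h[:300,400:]=w
cv2.imwrite(f"pics/l{i}.png",h); o=r.get_obs(); print(o["t"],o["tcp_pos"],o["force"])
E
python3 look.py 1
```

```text
2.125 [ 0.48978165 -0.11383116  0.14678064] [-0.65963185  0.31429401 -0.2921927 ]
```

View pics/l1.png

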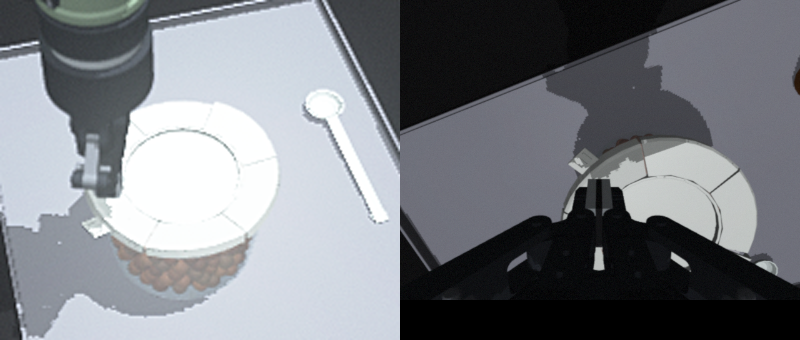

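The picture shows the closed tips above section 1 (side crop about (115,190)), just inside the pull tab. Next I lower gently.

Emit:
{"op": "step_arm", "data": {
  "moves": [
    {"dp": [0, 0, 0.015], "angular": [0, 0, 0]},
    {"dp": [0, 0, 0.024], "angular": [0, 0, 0]},
    {"dp": [0, 0, 0.027], "angular": [0, 0, 0]},
    {"dp": [0, 0, 0.029], "angular": [0, 0, 0]}
  ]
}}

```text
t: 2.62
tcp_pos: [0.4921, -0.1144, 0.1204]
eef_rot: [3.141, 0.0, 1.243]
force: [-0.6, 0.2, -0.1]
grip_width: 0.0004
```

Emit:
{"op": "step_arm", "data": {
  "moves": [
    {"dp": [0, 0, 0.002], "angular": [0, 0, 0]},
    {"dp": [0, 0, 0.002], "angular": [0, 0, 0]}
  ]
}}

```text
t: 2.88
tcp_pos: [0.4919, -0.1146, 0.1192]
eef_rot: [3.141, 0.0, 1.243]
force: [-2.3, -0.2, 6.1]
grip_width: 0.0002
```

Emit:
{"op": "step_arm", "data": {
  "moves": [
    {"dp": [0, 0, 0.002], "angular": [0, 0, 0]},
    {"dp": [0, 0, 0.002], "angular": [0, 0, 0]}
  ]
}}

```text
t: 3.12
tcp_pos: [0.4916, -0.1147, 0.1168]
eef_rot: [3.141, 0.001, 1.243]
force: [-3.2, -0.4, 3.5]
grip_width: -0.0
```

Emit:
{"op": "step_arm", "data": {
  "moves": [
    {"dp": [0, 0, 0.002], "angular": [0, 0, 0]},
    {"dp": [0, 0, 0.002], "angular": [0, 0, 0]}
  ]
}}

```text
t: 3.38
tcp_pos: [0.4922, -0.1143, 0.1141]
eef_rot: [3.141, -0.001, 1.243]
force: [1.0, 0.6, 0.9]
grip_width: 0.0
```

Emit:
{"op": "step_arm", "data": {
  "moves": [
    {"dp": [0, 0, 0.002], "angular": [0, 0, 0]},
    {"dp": [0, 0, 0.002], "angular": [0, 0, 0]}
  ]
}}

```text
t: 3.62
tcp_pos: [0.492, -0.1144, 0.1121]
eef_rot: [3.141, -0.0, 1.243]
force: [0.4, -0.8, 0.2]
grip_width: -0.0002
```

Emit:
{"op": "step_arm", "data": {
  "moves": [
    {"dp": [0, 0, 0.0015], "angular": [0, 0, 0]},
    {"dp": [0, 0, 0.0015], "angular": [0, 0, 0]}
  ]
}}

```text
t: 3.88
tcp_pos: [0.492, -0.1144, 0.1118]
eef_rot: [3.141, -0.0, 1.243]
force: [-3.4, 1.0, 11.0]
grip_width: 0.0
```

Emit:
{"op": "step_arm", "data": {
  "moves": [
    {"dp": [0, 0, 0.001], "angular": [0, 0, 0]},
    {"dp": [0, 0, 0.001], "angular": [0, 0, 0]}
  ]
}}

```text
t: 4.12
tcp_pos: [0.4921, -0.1144, 0.1117]
eef_rot: [3.14, 0.0, 1.243]
force: [-5.4, 2.3, 19.6]
grip_width: -0.0003
```

Section 1 bottoms out at TCP z ≈ 0.112, so that is shut. Now section 2.

Emit:
{"op": "step_arm", "data": {
  "moves": [
    {"dp": [0, 0, -0.015], "angular": [0, 0, 0]},
    {"dp": [0, 0, -0.03], "angular": [0, 0, 0]},
    {"dp": [-0.01, 0.035, -0.03], "angular": [0, 0, 0]},
    {"dp": [-0.0193, 0.0694, -0.03], "angular": [0, 0, 0]},
    {"dp": [-0.0193, 0.0694, -0.02], "angular": [0, 0, 0]}
  ]
}}

```text
t: 4.75
tcp_pos: [0.5543, -0.1569, 0.1309]
eef_rot: [3.137, 0.0, 1.242]
force: [-1.4, -1.0, -1.2]
grip_width: 0.0001
```

Emit:
{"op": "step_arm", "data": {
  "moves": [
    {"dp": [0, 0, 0.008], "angular": [0, 0, 0]},
    {"dp": [0, 0, 0.011], "angular": [0, 0, 0]},
    {"dp": [0, 0, 0.013], "angular": [0, 0, 0]},
    {"dp": [0, 0, 0.015], "angular": [0, 0, 0]},
    {"dp": [0, 0, 0.016], "angular": [0, 0, 0]}
  ]
}}

```text
t: 5.38
tcp_pos: [0.5506, -0.1544, 0.1136]
eef_rot: [-3.141, -0.001, 1.243]
force: [0.0, 1.1, -1.1]
grip_width: 0.0003
```

Emit:
{"op": "step_arm", "data": {
  "moves": [
    {"dp": [0, 0, 0.002], "angular": [0, 0, 0]},
    {"dp": [0, 0, 0.003], "angular": [0, 0, 0]},
    {"dp": [0, 0, 0.003], "angular": [0, 0, 0]}
  ]
}}

```text
t: 5.75
tcp_pos: [0.551, -0.1545, 0.1119]
eef_rot: [-3.141, -0.0, 1.243]
force: [-4.5, 1.6, 10.8]
grip_width: 0.0001
```

Emit:
{"op": "step_arm", "data": {
  "moves": [
    {"dp": [0, 0, 0.001], "angular": [0, 0, 0]},
    {"dp": [0, 0, 0.001], "angular": [0, 0, 0]}
  ]
}}

```text
t: 6.0
tcp_pos: [0.5511, -0.1547, 0.1117]
eef_rot: [3.141, -0.0, 1.243]
force: [-4.7, 2.3, 16.9]
grip_width: 0.0005
```

Emit:
{"op": "step_arm", "data": {
  "moves": [
    {"dp": [0, 0, -0.015], "angular": [0, 0, 0]},
    {"dp": [0, 0, -0.03], "angular": [0, 0, 0]},
    {"dp": [0.025, 0.025, -0.03], "angular": [0, 0, 0]},
    {"dp": [0.0505, 0.0514, -0.03], "angular": [0, 0, 0]},
    {"dp": [0.0505, 0.0514, -0.02], "angular": [0, 0, 0]}
  ]
}}

```text
t: 6.62
tcp_pos: [0.6191, -0.1231, 0.1308]
eef_rot: [3.138, -0.0, 1.245]
force: [0.3, -0.8, -0.3]
grip_width: 0.0003
```

Emit:
{"op": "step_arm", "data": {
  "moves": [
    {"dp": [0, 0, 0.008], "angular": [0, 0, 0]},
    {"dp": [0, 0, 0.011], "angular": [0, 0, 0]},
    {"dp": [0, 0, 0.013], "angular": [0, 0, 0]},
    {"dp": [0, 0, 0.015], "angular": [0, 0, 0]},
    {"dp": [0, 0, 0.016], "angular": [0, 0, 0]}
  ]
}}

```text
t: 7.25
tcp_pos: [0.6154, -0.1242, 0.1136]
eef_rot: [-3.141, 0.0, 1.242]
force: [-0.6, -0.6, 0.6]
grip_width: -0.0003
```

Emit:
{"op": "step_arm", "data": {
  "moves": [
    {"dp": [0, 0, 0.002], "angular": [0, 0, 0]},
    {"dp": [0, 0, 0.003], "angular": [0, 0, 0]},
    {"dp": [0, 0, 0.004], "angular": [0, 0, 0]},
    {"dp": [0, 0, 0.004], "angular": [0, 0, 0]}
  ]
}}

```text
t: 7.75
tcp_pos: [0.6162, -0.1243, 0.1117]
eef_rot: [3.141, 0.001, 1.243]
force: [-4.8, -0.3, 14.7]
grip_width: -0.0002
```

Emit:
{"op": "step_arm", "data": {
  "moves": [
    {"dp": [0, 0, -0.015], "angular": [0, 0, 0]},
    {"dp": [0, 0, -0.03], "angular": [0, 0, 0]},
    {"dp": [0.035, -0.009, -0.03], "angular": [0, 0, 0]},
    {"dp": [0.0697, -0.018, -0.03], "angular": [0, 0, 0]},
    {"dp": [0.0697, -0.018, -0.02], "angular": [0, 0, 0]}
  ]
}}

```text
t: 8.38
tcp_pos: [0.6225, -0.0499, 0.1309]
eef_rot: [3.14, -0.001, 1.246]
force: [0.9, -0.0, -0.0]
grip_width: 0.0003
```

Emit:
{"op": "step_arm", "data": {
  "moves": [
    {"dp": [0, 0, 0.008], "angular": [0, 0, 0]},
    {"dp": [0, 0, 0.011], "angular": [0, 0, 0]},
    {"dp": [0, 0, 0.013], "angular": [0, 0, 0]},
    {"dp": [0, 0, 0.015], "angular": [0, 0, 0]},
    {"dp": [0, 0, 0.016], "angular": [0, 0, 0]}
  ]
}}

```text
t: 9.0
tcp_pos: [0.6214, -0.0531, 0.1134]
eef_rot: [-3.141, 0.001, 1.242]
force: [0.3, -1.3, -0.1]
grip_width: 0.0002
```

Emit:
{"op": "step_arm", "data": {
  "moves": [
    {"dp": [0, 0, 0.002], "angular": [0, 0, 0]},
    {"dp": [0, 0, 0.003], "angular": [0, 0, 0]},
    {"dp": [0, 0, 0.004], "angular": [0, 0, 0]},
    {"dp": [0, 0, 0.004], "angular": [0, 0, 0]}
  ]
}}

```text
t: 9.5
tcp_pos: [0.6219, -0.0527, 0.1117]
eef_rot: [3.14, 0.001, 1.242]
force: [-3.6, 0.4, 13.2]
grip_width: -0.0001
```

Emit:
{"op": "step_arm", "data": {
  "moves": [
    {"dp": [0, 0, -0.02], "angular": [0, 0, 0]},
    {"dp": [0, 0, -0.06], "angular": [0, 0, 0]},
    {"dp": [0, 0, -0.11], "angular": [0, 0, 0]},
    {"dp": [0.04, -0.04, -0.13], "angular": [0, 0, 0]},
    {"dp": [0.08, -0.08, -0.13], "angular": [0, 0, 0]}
  ]
}}

```text
t: 10.12
tcp_pos: [0.5724, 0.0496, 0.2416]
eef_rot: [3.138, -0.001, 1.241]
force: [1.3, 1.5, 0.2]
grip_width: 0.0001
```

Emit:
{"op": "step_arm", "data": {
  "moves": [
    {"dp": [0.04, -0.04, 0], "angular": [0, 0, 0]},
    {"dp": [0.08, -0.08, 0], "angular": [0, 0, 0]},
    {"dp": [0.12, -0.12, 0], "angular": [0, 0, 0]},
    {"dp": [0.16, -0.16, 0], "angular": [0, 0, 0]},
    {"dp": [0.16, -0.16, 0], "angular": [0, 0, 0]}
  ]
}}

```text
t: 10.75
tcp_pos: [0.4697, 0.255, 0.2395]
eef_rot: [-3.141, 0.0, 1.249]
force: [0.3, -0.6, -0.7]
grip_width: 0.0002
```

Run:
```python
from plant import r, read_camera
import cv2
for n,(a,b,c,d) in {"side":(255,375,235,375),"top":(220,335,335,455)}.items():
    im=read_camera(n)["img"][:,:,::-1]; cv2.imwrite(f"pics/{n}F.png",im)
    cv2.imwrite(f"pics/{n}Fc.png",cv2.resize(im[a:b,c:d],None,fx=5,fy=5,interpolation=cv2.INTER_CUBIC))
print(r.get_obs()["force"])
```

```text
[ 0.11461795  0.4586974  -0.91108979]
```

View pics/sideFc.png

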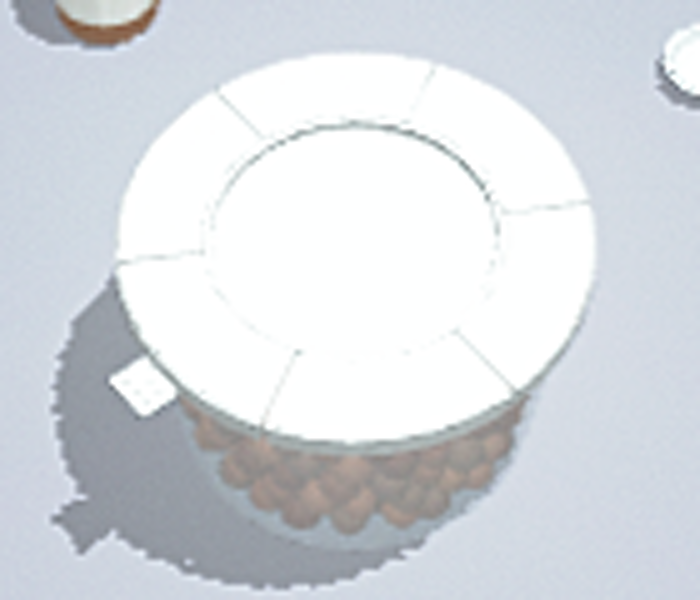

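View pics/topFc.png

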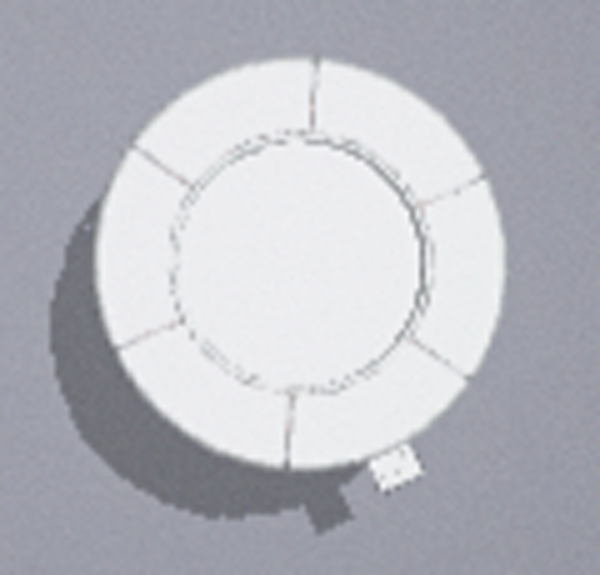

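View pics/topF.png

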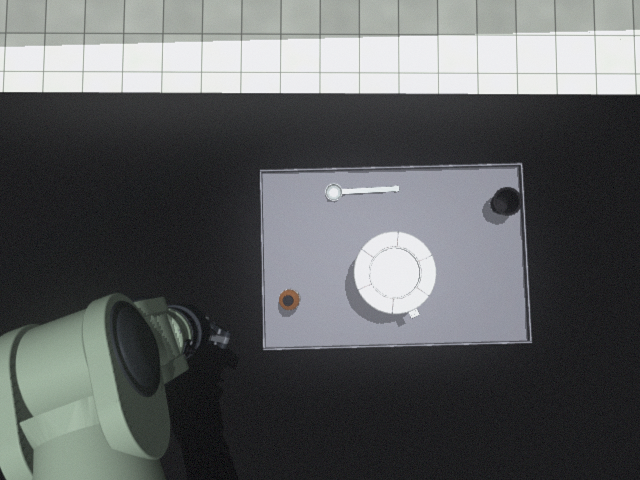

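All six sections now have the same shading and look level. In both crops the notch ends are even, and the notch inner ends are where they were (top crop (290,393) and (313,130)), so the tub hasn't moved. The bottle, pot and spoon are unchanged and the arm is clear.

```bash
python3 -c "
from plant import finish_job
print(finish_job())"
```

```text
the job is handed in; nothing more can be done
None
```

I pressed sections 1 to 4 shut in turn with the closed fingertips, moved the arm clear of the tray and handed the job in at about 11 s; sections 5 and 6 were already shut.

- **Pressing:** each section stopped at the same height, TCP z about 0.112 m, with 13–20 N at the end of the press. I saw section 1 resist and then give way. For sections 2 to 4 I relied on that same end height.
- **Last pictures (side and top):** all six sections look level and evenly shaded. The tub, bottle, net pot and spoon are where they were at the start. The force on the tool was about zero.

No check failed or disagreed.

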